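# Lift the hot egg out of its cup with the tongs and hold it over the mug

## Task

The boiled egg in the egg cup is too hot to touch: pick up the spring tongs, close their jaws on the egg, lift it out of the cup and hold it still, clear above the mouth of the mug. Finish while still holding the egg there in the tongs, with nothing else carrying it. Do not touch the egg with the gripper or drop it, and leave the egg cup, the mug and the other things standing where they are.

Things in the scene. Friction and masses are not known exactly. Their poses are not given: they have to be found in the camera images.
- tongs_grip (a point): Middle of the steel spring tongs (245 mm long, 32 mm high, about 130 g), which lie on edge and open level, along their y; x points to the jaws, z up. Between two black upright flat grip plates (50 mm long, 32 high), 16 mm above the tongs' underside, 10 mm ahead of their centre of mass. Outer faces of the plates are 56 mm apart (60 at the front ends) when open, 36 when the jaws hold the egg.
- tongs_jaw (a point): Middle between the jaws, 95 mm ahead of tongs_grip, same height (16 mm above the underside) and axes. Jaws: two upright plates bent to a shallow V, hollow inwards, 42 mm long, 24 mm high (12 up and down from here). Their inner faces are 90 mm apart (70 to 80 at the ends) fully open; 72 (54 to 60 at the ends) with the grip plates held at 48 mm, which passes over the egg.
- tongs_left (a joint): Closing angle of the left (+y) arm about an upright hinge 85 mm behind tongs_grip: 0 open (start), about 0.12 rad gripping the egg, 0.19 at most. 1 mm shut at the plates shuts the jaws 2.1 mm. A spring pushes the plates apart with 8 N when open, 10 N at the egg, so holding the plates at 46 to 50 mm already carries the tongs.
- tongs_right (a joint): Closing angle of the right (-y) tongs arm; equal to tongs_left, the two are geared together.
- egg_center (a point): Centre of the brown egg, 44 mm across and 57 mm tall, about 60 g, standing upright in the egg cup, its centre 58 mm above the sill; its origin lies 28 mm above its foot, z along its length. It is widest at the centre.
- eggcup_rim (a point): Centre of the rim of the white ceramic egg cup: rim 44 mm across, 40 mm above the sill, loose. The egg's foot rests 10 mm below the rim, so the lower edge of the jaws must pass above the rim.
- mug_rim (a point): Centre of the mouth of the white ceramic mug (84 mm across, 90 mm high), 90 mm above the sill; loose, one handle, to the far side. z up.
- squeezer: Yellow plastic lemon squeezer, 110 mm across, 46 mm high, with a small tab; loose bystander, origin at its underside.
- jar: Glass jar with a steel lid, 60 mm across, 85 mm high; loose bystander, origin at its underside.
- pepper: Wooden pepper mill, 44 mm across, 88 mm high; loose bystander, origin at its underside.
There are look-alikes about, which are no part of the job. What is shaped like the part that bears mug_rim but orange or red is not meant.

How it is judged:
On the way, in this order (a step that is already met when the one before it is completed fails the run):
1. the gripper has lifted the tongs off the sill, the egg still in its cup (contact force between the fingers and tongs above 1 N and height (world z) of tongs_grip above 0.035 m and distance between egg_center and eggcup_rim below 0.03 m), for 0.2 s.
2. the egg, held between both jaws, is lifted clear of the egg cup (contact force between each of tongs_left, tongs_right and egg above 0.3 N and contact force between the fingers and tongs above 1 N and contact force between egg and eggcup below 0.1 N and contact force between egg and mug below 0.1 N and z of egg_center in the frame of eggcup_rim above 0.045 m), for 0.2 s.
At the end, for the whole second after the job is handed in: Both jaws press on the egg and the fingers on the tongs; the egg's centre is within 35 mm of the mug's axis and at least 35 mm above its rim, still (under 0.04 m/s), touched by neither cup, mug nor robot; the tongs do not touch the mug; egg cup and mug stand upright (within 0.1 rad) (contact force between each of tongs_left, tongs_right and egg above 0.3 N and contact force between the fingers and tongs above 1 N and contact force between egg and eggcup below 0.1 N and contact force between each of egg, tongs and mug below 0.1 N and horizontal distance between egg_center and mug_rim below 0.035 m and z of egg_center in the frame of mug_rim above 0.035 m and contact force between each of the arm, the fingers and egg below 0.1 N and linear speed of egg below 0.04 m/s and angle between each of mug_rim, eggcup_rim's own z axis and vertical below 0.1 rad); the arm keeps its last pose, push and grip.
It fails at once if the gripper or arm touches the hot egg (contact force between any of the fingers, the arm and egg above 0.3 N).
It fails at once if the egg is dropped (height (world z) of egg_center below 0.045 m).
It fails at once if the egg cup or mug is knocked over or shoved (over 40 mm) (angle between any of eggcup_rim, mug_rim's own z axis and vertical above 0.6 rad or distance of any of eggcup_rim, mug_rim from where it was at the start of the episode above 0.04 m).
It fails at once if a bystander is moved over 30 mm (distance of any of squeezer, jar, pepper from where it was at the start of the episode above 0.03 m).
It also fails if it takes over 42 s, if anything falls off the work surface, if the arm or the gripper's body presses on something with over 40 N, if the wrist force passes 120 N, or if a joint passes its speed limit or range.

## Robot

A 6-joint arm with a two-finger parallel gripper is mounted at the origin on the work surface. World frame = base frame: x ahead of the robot, y to its left, z up, the work surface at z = 0. Lengths are in m, angles in rad, forces in N, time in s.
With the tool pointing down it reaches from about 0.325 to 0.9 m from the base axis. Payload 6.1 kg.
Tool frame: the origin (TCP) lies on the front face of the gripper's body, between the roots of the fingers; the fingertips stand 73 mm ahead of it and the grasp point (between the pads) lies 54 mm ahead of it; x points along the fingers, z is the direction in which the jaws open and shut, and the axes are right-handed (so a half turn about x gives the same grasp; the last joint's range is limited). The gripper opens to 85 mm and grips with 20 to 120 N. Pads are 22 mm wide; open, the fingers measure 114 mm over their backs; the gripper's body (76 mm by 85 mm) begins 54 mm behind the grasp point. The pads swing forward as they close: fully open they stand 13 mm farther back than shut.
Start: joints at [1.015, 0.22, 1.526, -0, 1.395, -0.126], TCP at [0.26, 0.568, 0.304] pointing down, gripper open.
Joint ranges: [-2.98, 2.98], [-0.91, 2.08], [0.09, 2.57], [-1.24, 4.39], [0.2, 2.65], [-2.68, 2.68]. Speed limits (rad/s): [2.57, 2.57, 3.01, 3.14, 3.14, 3.14].

## Interface

Orientations are given as a rotation vector (axis times angle).
In Python, from station import monitor, optics, r gives the robot as it stands.
- The arm moves only by the tool carry_out, never from a script. Its argument "series" is a list of rows, each a list of 3 entries, a list of its own where there are three numbers: the shift along the tool's x, y, z in m, then the turn, a rotation vector about the tool's x, y, z in degrees, then the finger opening in m, from 0 to 0.0854. In form: [[[tx, ty, tz], [wx, wy, wz], fingers], ...]. A call has 1 to 5 rows; each row is the pose to reach, as a shift and turn from the pose commanded when the call began, along the tool's axes at that moment; what a row does not reach only later rows make up. A row lasts 1/8 s, in which the tool goes at most 62.5 mm and 10.7 degrees, less where a joint would pass 70% of its speed; a pose out of reach is approached as far as the arm can. A call with a gripper value outside its range is refused whole. The fingers move at their own pace and stop on an object; "squeeze" is the grip in N (left out, the last holds). Time passes only in rows, so rows that repeat a pose let the fingers close. It gives the time, the measured TCP pose, the force and the opening at its end, in the units of the state.
- monitor.state(): the state, without advancing time (a new reading comes with each control period).
- optics.grab_frame(name): name is "side" or "top"; returns the picture (384x512x3 uint8, blue, green, red); there is no depth.
- optics.camera_params(name): a dict with "K" (3x3 intrinsics, pixels), "k1" (the pictures are not rectified: a ray, as slopes to the right and down, at radius r is drawn at 1 + k1 r^2 times it, then the intrinsics apply), "rvec" (rotation vector, rad) and "tvec" (3), from world to camera coordinates, as OpenCV has them. Camera axes: x right, y down, z forward; pixel columns grow to the right and rows downward; lengths in m; the calibration is good to about 2 mm. A picture is of the moment at which its call begins. camera_params takes no time and is no camera call.
- r.close_job(): hands the job in, once; it reports no verdict.
The state is a dict: "time": time; "qpos": joint angles; "dq": joint speeds; "joint_efforts": joint torques, N m; "position": TCP position; "eef_rot": TCP orientation; "wrist_force": force on the tool from outside, world axes, zero at the start; "wrist_torque": the same for the moment, N m; "opening": finger opening in m.
Only numpy, scipy, OpenCV 4.12 (cv2) and the standard library are available. Lean on these libraries where they do the work, as an engineer would, in place of code of your own. Each camera call takes 0.05 s, during which the arm holds its last target.

## Working session

There is one attempt and no reset: what is moved stays moved. The work goes in short steps, Python scripts to look and compute and a tool call to move; the robot and the scene stay as the last step left them, time stands still between calls to the robot, and variables do not carry over. Pictures are saved under pics/ and viewed, and the job is handed in when it is done.

Besides the shell and the picture viewer there is one more tool, called as name([rows], argument=value, ...), one row to a line, values as JSON. carry_out: Moves the arm, as the interface text tells. Its arguments: {"type":"object","properties":{"series":{"type":"array"},"squeeze":{"type":"number"}},"required":["series"]}

```bash
mkdir -p pics; ls
python3 - <<'E'
from station import monitor, optics, r
import cv2
for n in ("side","top"):
    im=optics.grab_frame(n); cv2.imwrite(f"pics/{n}0.png",im)
    p=optics.camera_params(n); print(n,p)
print(monitor.state())
E
```

```text
pics
side {'K': array([[383.83069771,   0.        , 254.26618765],
       [  0.        , 383.83069771, 195.02808371],
       [  0.        ,   0.        ,   1.        ]]), 'k1': -0.005540144765975479, 'rvec': array([ 0.30586103, -2.66010031,  1.39791448]), 'tvec': array([0.52863431, 0.13344563, 1.08017682])}
top {'K': array([[498.22452228,   0.        , 256.21666244],
       [  0.        , 498.22452228, 186.07964784],
       [  0.        ,   0.        ,   1.        ]]), 'k1': -0.1431576809340049, 'rvec': array([ 2.1771102 , -2.11439695,  0.15020731]), 'tvec': array([0.00296876, 0.53524485, 1.44209944])}
{'time': 0.1, 'qpos': array([ 1.01493303e+00,  2.21135096e-01,  1.52748979e+00, -1.49249327e-05,
        1.39470327e+00, -1.26112370e-01]), 'dq': array([-1.63808822e-03, -2.49555503e-03, -7.93045847e-04,  1.38614424e-03,
        5.27742506e-05,  2.25354941e-04]), 'joint_efforts': array([ 1.53527413e-03, -4.98238635e+01, -3.90546191e+01, -1.31049665e-04,
        5.66888368e-03, -7.38528274e-05]), 'position': array([0.26019564, 0.56780608, 0.30291972]), 'eef_rot': array([-0.88791569,  1.38398521,  0.88666806]), 'wrist_force': array([-0.49928464, -0.09617941, -0.00567218]), 'wrist_torque': array([ 0.01299432, -0.00671325, -0.00054423]), 'opening': 0.08548169301286666}
```

View pics/side0.png

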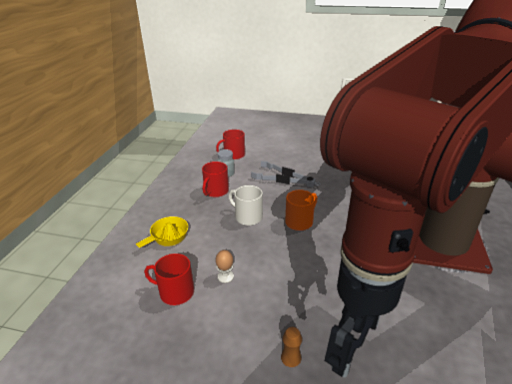

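View pics/top0.png

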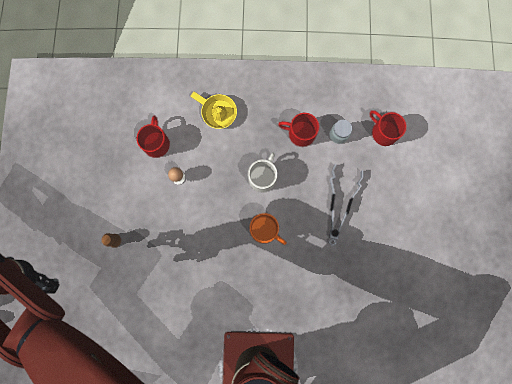

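The top picture shows the white mug at (263,174), with red mugs at (153,138), (304,128) and (389,127) and an orange one at (264,228). Only the white mug fits the description. The egg in its cup is at (176,176). The tongs have their hinge at (334,235) and their jaws at about (335,168) and (362,175). I'll confirm these in a crop.

```bash
cat > h.py <<'E'
import numpy as np, cv2
from station import monitor, optics, r
from scipy.spatial.transform import Rotation as R
def ray(n,uv):
    p=optics.camera_params(n);K=p['K'];k=p['k1']
    d=(np.array(uv,float)-[K[0,2],K[1,2]])/[K[0,0],K[1,1]]
    s=cv2.undistortPoints(np.array([[uv]],float),K,np.array([k,0,0,0.]))[0,0]
    Rm=cv2.Rodrigues(p['rvec'])[0]
    return -Rm.T@p['tvec'], Rm.T@np.array([s[0],s[1],1])
def plane(n,uv,z):
    c,d=ray(n,uv); return c+d*(z-c[2])/d[2]
def tri(a,b):
    (c1,d1),(c2,d2)=ray('top',a),ray('side',b)
    t=np.linalg.lstsq(np.stack([d1,-d2],1),c2-c1,rcond=None)[0]
    p,q=c1+t[0]*d1,c2+t[1]*d2
    return (p+q)/2,np.linalg.norm(p-q)
def proj(n,P):
    p=optics.camera_params(n)
    return cv2.projectPoints(np.atleast_2d(np.array(P,float)),p['rvec'],p['tvec'],p['K'],np.array([p['k1'],0,0,0.]))[0][:,0]
def crop(f,x0,y0,w,h,s,out):
    im=cv2.imread(f)[y0:y0+h,x0:x0+w]
    cv2.imwrite(out,cv2.resize(im,None,fx=s,fy=s,interpolation=cv2.INTER_CUBIC))
E
python3 - <<'E'
from h import *
crop('pics/top0.png',310,150,80,100,6,'pics/t_tongs.png')
crop('pics/top0.png',150,140,150,70,5,'pics/t_egg.png')
crop('pics/side0.png',180,150,140,140,4,'pics/s_all.png')
E
```

```text
(no output)
```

View pics/t_tongs.png

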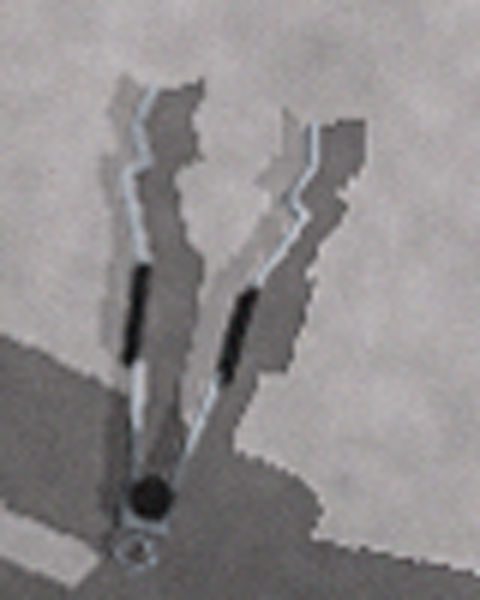

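View pics/t_egg.png

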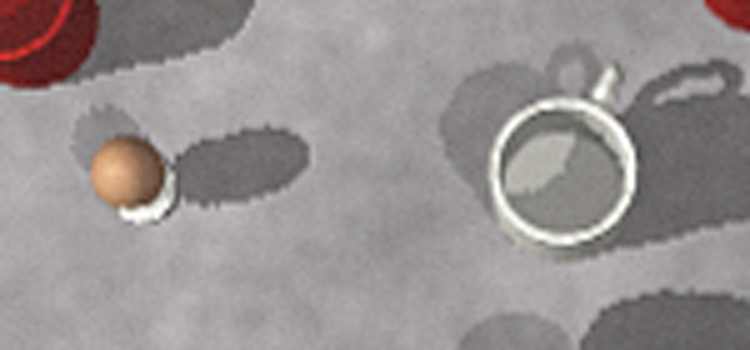

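View pics/s_all.png

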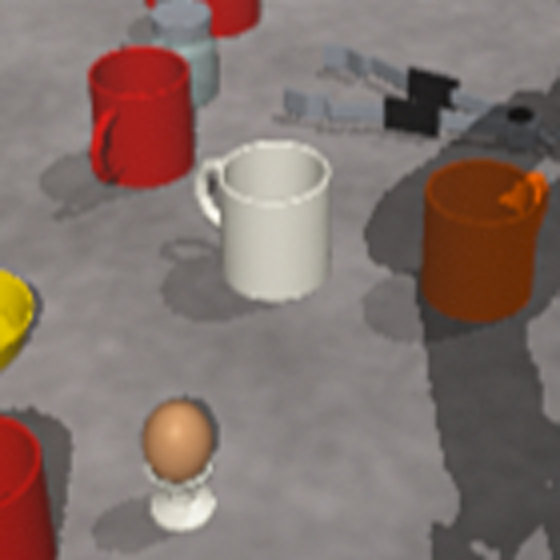

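The crops confirm it: the white mug at (263,174), the egg and cup at (176,176), and tongs lying with two black plates and the jaws pointing up the picture (+x). Next I'll measure them.

Run:
```python
from h import *
t=cv2.imread('pics/top0.png'); s=cv2.imread('pics/side0.png')
def blobs(m,off,minA=5):
    n,l,st,c=cv2.connectedComponentsWithStats(m.astype(np.uint8))
    return [(c[i]+off,st[i][4],st[i][:4]+[off[0],off[1],0,0]) for i in range(1,n) if st[i][4]>=minA]
g=t[150:250,310:390].max(2)
for b in blobs(g<45,np.array([310,150])): print('black top',b, plane('top',b[0],.032).round(4))
def seg(im,kind,box):
    x,y,w,h=box; c=im[y:y+h,x:x+w]; hsv=cv2.cvtColor(c,cv2.COLOR_BGR2HSV)
    if kind=='egg': m=(hsv[...,1]>90)
    else: m=(hsv[...,2]>190)
    return blobs(m,np.array([x,y]),20)
e=seg(t,'egg',(155,155,45,40)); print('egg top',e)
e2=seg(s,'egg',(205,235,40,50)); print('egg side',e2)
print('egg tri',tri(e[0][0],e2[0][0]), plane('top',e[0][0],.058),plane('side',e2[0][0],.058))
# mug rim: fit ellipse to outer contour of bright ring
c=t[145:205,235:295]; m=((c.min(2)>185)).astype(np.uint8)
cs,_=cv2.findContours(m,cv2.RETR_EXTERNAL,cv2.CHAIN_APPROX_NONE)
k=max(cs,key=cv2.contourArea); print(cv2.boundingRect(k),cv2.fitEllipse(k))
cs,h=cv2.findContours(m,cv2.RETR_CCOMP,cv2.CHAIN_APPROX_NONE)
for i,k in enumerate(cs):
    if len(k)>20:
        el=cv2.fitEllipse(k);uv=np.array(el[0])+[235,145]; print(h[0][i],el,uv,plane('top',uv,.09))
g=s[160:190,265:330].max(2)
for b in blobs(g<40,np.array([265,160])): print('black side',b)
```

```text
black top (array([332.10714286, 202.21428571]), np.int32(28), array([331, 195,   4,  16])) [ 0.4939 -0.2089  0.032 ]
black top (array([349.13793103, 205.03448276]), np.int32(29), array([347, 199,   6,  14])) [ 0.4868 -0.2601  0.032 ]
black top (array([334.60606061, 232.48484848]), np.int32(33), array([332, 230,   7,   6])) [ 0.404  -0.2172  0.032 ]
egg top [(array([175.1038961 , 174.17532468]), np.int32(154), array([168, 168,  15,  13]))]
egg side [(array([223.86397059, 259.61397059]), np.int32(272), array([216, 250,  17,  20]))]
egg tri (array([0.55944653, 0.25869099, 0.05856593]), np.float64(0.0021572451819982163)) [0.56061576 0.25900489 0.058     ] [0.55853535 0.25815247 0.058     ]
(13, 15, 29, 29) ((27.04343605041504, 28.81045150756836), (27.993770599365234, 28.550323486328125), 53.97869873046875)
[ 2 -1  1 -1] ((27.04343605041504, 28.81045150756836), (27.993770599365234, 28.550323486328125), 53.97869873046875) [262.04343605 173.81045151] [0.56363185 0.00263201 0.09      ]
[-1 -1 -1  0] ((26.873226165771484, 28.794469833374023), (25.83415985107422, 26.924413681030273), 141.6962890625) [261.87322617 173.79446983] [0.56366415 0.00312277 0.09      ]
black side (array([327.66666667, 161.73333333]), np.int32(15), array([326, 160,   4,   5]))
black side (array([284.63291139, 175.53164557]), np.int32(158), array([277, 168,  17,  16]))
black side (array([309.52941176, 178.23529412]), np.int32(17), array([307, 177,   6,   4]))
```

```bash
cat >> h.py <<'E'
def frame(p,yaw):
    c,s=np.cos(yaw),np.sin(yaw)
    return lambda q: np.array(p)+np.array(q)@np.array([[c,s,0],[-s,c,0],[0,0,1]])
def delta(target, xdir_yaw, st=None, cmd=None):
    """tool-frame shift and turn to put the TCP at target, tool down, jaw-opening axis z along tongs y"""
    st=st or monitor.state()
    R0=R.from_rotvec(st['eef_rot']).as_matrix(); p=st['position']
    best=None
    for sg in (1,-1):
        x=np.array([0,0,-1.]); z=sg*np.array([-np.sin(xdir_yaw),np.cos(xdir_yaw),0]); y=np.cross(z,x)
        Rt=np.stack([x,y,z],1)
        w=np.degrees(R.from_matrix(R0.T@Rt).as_rotvec())
        if best is None or np.linalg.norm(w)<np.linalg.norm(best[1]): best=(R0.T@(np.array(target)-p),w)
    print('R0 cols',R0.round(3).tolist()); print('shift',best[0].round(4),'turn',best[1].round(2)); return best
E
python3 - <<'E'
from h import *
G=[.490,-.2355,.016]
for yaw in (-8,-11.5):
    F=frame(G,np.radians(yaw))
    for n in('top','side'):
        im=cv2.imread(f'pics/{n}0.png'); S=6
        x0,y0,w,h=(310,150,80,100) if n=='top' else (240,145,90,60)
        c=cv2.resize(im[y0:y0+h,x0:x0+w],None,fx=S,fy=S,interpolation=cv2.INTER_CUBIC)
        for sg in(1,-1):
            q=[[-.025,sg*.028,.016],[.025,sg*.030,.016],[.025,sg*.030,-.016],[-.025,sg*.028,-.016]]
            P=proj(n,F(q)); P=((P-[x0,y0]+.5)*S).astype(int)
            cv2.polylines(c,[P],True,(0,255,0) if sg>0 else (0,0,255),1)
        P=proj(n,F([[-.085,0,.016],[.095,0,.016]])); P=((P-[x0,y0]+.5)*S).astype(int)
        cv2.line(c,P[0],P[1],(255,255,0),1)
        cv2.imwrite(f'pics/ov_{n}{int(-yaw)}.png',c)
a=cv2.imread('pics/ov_top8.png');b=cv2.imread('pics/ov_top11.png');cv2.imwrite('pics/ovt.png',cv2.resize(np.hstack([a,b]),(800,500)))
a=cv2.imread('pics/ov_side8.png');cv2.imwrite('pics/ovs.png',a)
delta([.49,-.2355,.2],np.radians(-10))
print(plane('top',(153,138),.09),plane('top',(264,228),.09), plane('top',(342,130),.085),plane('top',(304,128),.09))
E
```

```text
R0 cols [[-0.001, -0.909, 0.417], [-0.001, 0.417, 0.909], [-1.0, 0.0, -0.002]]
shift [ 0.1039 -0.5436 -0.6343] turn [-14.62  -0.1   -0.02]
[0.66093453 0.32479137 0.09      ] [ 0.40812542 -0.00722952  0.09      ] [ 0.70216957 -0.22899409  0.085     ] [ 0.70311529 -0.11632668  0.09      ]
```

View pics/ovt.png

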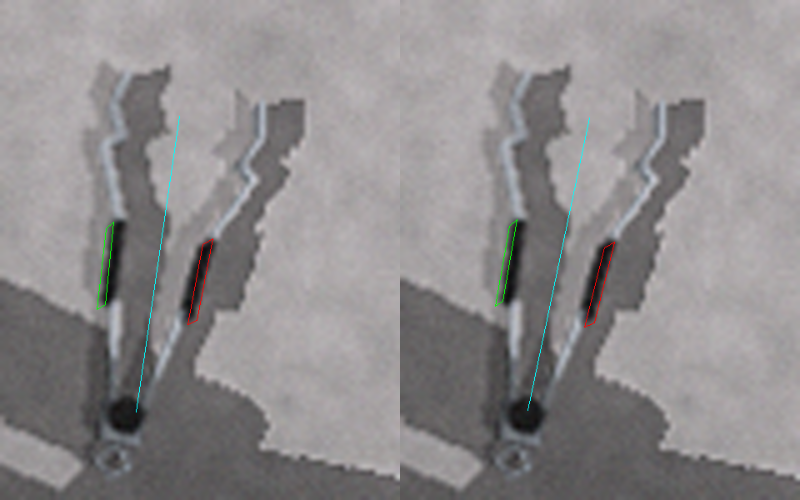

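View pics/ovs.png

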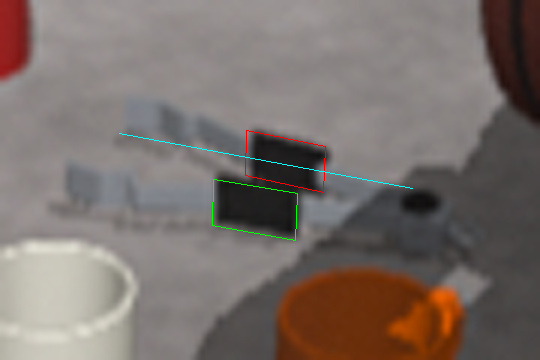

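carry_out([
  [[0,-0.181,-0.212],[-13.1,0,0],0.085],
  [[0,-0.181,-0.212],[-13.1,0,0],0.085],
  [[0,-0.181,-0.212],[-13.1,0,0],0.085],
  [[0,-0.181,-0.212],[-13.1,0,0],0.085],
  [[0,-0.181,-0.212],[-13.1,0,0],0.085],
], squeeze=40)

```text
time: 0.72
position: [0.3368, 0.2974, 0.3035]
eef_rot: [-1.059, 1.299, 1.058]
wrist_force: [0.9, 0.7, -0.3]
opening: 0.085
```

```bash
python3 -c "
from h import *
print(monitor.state()['position']);delta([.489,-.2365,.2],np.radians(-11.5))"
```

```text
[0.33681477 0.29742801 0.30347275]
R0 cols [[-0.0, -0.979, 0.202], [-0.001, 0.202, 0.979], [-1.0, 0.0, -0.001]]
shift [ 0.1039 -0.2568 -0.4921] turn [-0.15 -0.05 -0.01]
```

carry_out([
  [[0,-0.128,-0.246],[0,0,0],0.085],
  [[0,-0.128,-0.246],[0,0,0],0.085],
  [[0,-0.128,-0.246],[0,0,0],0.085],
  [[0,-0.128,-0.246],[0,0,0],0.085],
  [[0,-0.128,-0.246],[0,0,0],0.085],
])

```text
time: 1.35
position: [0.4131, 0.0305, 0.3038]
eef_rot: [-1.058, 1.299, 1.057]
wrist_force: [0.5, 0.1, 0.0]
opening: 0.0851
```

carry_out([
  [[0,-0.128,-0.246],[0,0,0],0.085],
  [[0,-0.128,-0.246],[0,0,0],0.085],
  [[0,-0.128,-0.246],[0,0,0],0.085],
  [[0,-0.128,-0.246],[0,0,0],0.085],
  [[0.05,-0.128,-0.246],[0,0,0],0.085],
])

```text
time: 1.98
position: [0.4916, -0.238, 0.2573]
eef_rot: [-1.065, 1.296, 1.049]
wrist_force: [1.2, 0.5, 0.6]
opening: 0.0852
```

```bash
python3 -c "
from h import *
print(monitor.state()['position'],monitor.state()['dq'].round(3));delta([.489,-.2365,.13],np.radians(-11.5))
for n in('side','top'):cv2.imwrite(f'pics/{n}1.png',optics.grab_frame(n))
crop('pics/side1.png',210,100,160,110,5,'pics/s1c.png')
"
```

```text
[ 0.49162308 -0.23800663  0.25732978] [-0.24   0.703  0.17   0.016 -0.773 -0.253]
R0 cols [[0.008, -0.979, 0.203], [-0.006, 0.202, 0.979], [-1.0, -0.009, -0.004]]
shift [0.1273 0.004  0.0015] turn [-0.18 -0.24  0.5 ]
```

View pics/s1c.png

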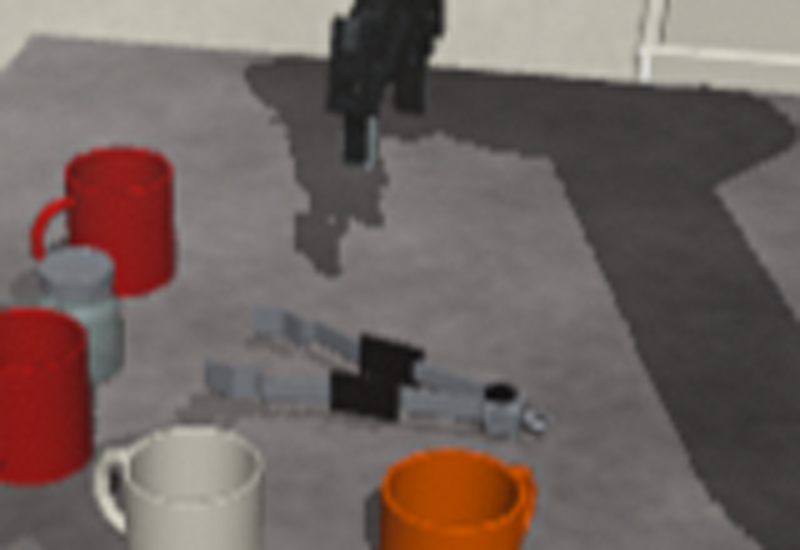

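View pics/top1.png

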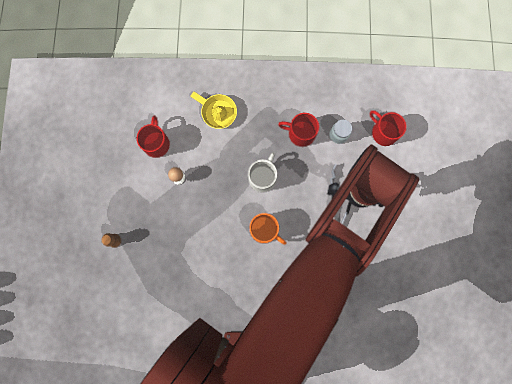

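The side picture shows the open gripper above the tongs, whose plates at about crop (375,380) are undisturbed.

carry_out([
  [[0.06,0,0],[0,0,0],0.085],
  [[0.11,0,0],[0,0,0],0.085],
  [[0.123,0,0],[0,0,0],0.085],
  [[0.123,0,0],[0,0,0],0.085],
  [[0.123,0,0],[0,0,0],0.085],
])

```text
time: 2.7
position: [0.4908, -0.234, 0.1337]
eef_rot: [-1.063, 1.296, 1.056]
wrist_force: [-0.6, -0.3, 0.6]
opening: 0.0849
```

```bash
python3 -c "
from h import *
print(monitor.state()['position'],monitor.state()['dq'].round(3));delta([.489,-.2365,.078],np.radians(-11.5))
"
```

```text
[ 0.49076901 -0.2339731   0.13366335] [-0.005 -0.006  0.    -0.001 -0.007  0.001]
R0 cols [[0.004, -0.98, 0.199], [-0.002, 0.199, 0.98], [-1.0, -0.004, -0.002]]
shift [ 0.0557  0.0015 -0.0027] turn [-0.   -0.09  0.23]
```

carry_out([
  [[0.025,0.001,-0.003],[0,0,0],0.085],
  [[0.045,0.001,-0.003],[0,0,0],0.085],
  [[0.055,0.001,-0.003],[0,0,0],0.085],
  [[0.055,0.001,-0.003],[0,0,0],0.085],
  [[0.055,0.001,-0.003],[0,0,0],0.06],
])

```text
time: 3.32
position: [0.4884, -0.2365, 0.0772]
eef_rot: [-1.061, 1.297, 1.058]
wrist_force: [-0.2, 0.2, 0.3]
opening: 0.0692
```

carry_out([
  [[0,0,0],[0,0,0],0.054],
  [[0,0,0],[0,0,0],0.05],
  [[0,0,0],[0,0,0],0.048],
  [[0,0,0],[0,0,0],0.048],
  [[0,0,0],[0,0,0],0.048],
])

```text
time: 3.95
position: [0.489, -0.2369, 0.0784]
eef_rot: [-1.063, 1.297, 1.057]
wrist_force: [-1.7, 1.2, 9.7]
opening: 0.0485
```

```bash
python3 -c "
from h import *
s=monitor.state();print(s['position'],s['wrist_force'],s['opening'])
for n in('side','top'):cv2.imwrite(f'pics/{n}2.png',optics.grab_frame(n))
crop('pics/side2.png',210,100,160,110,5,'pics/s2c.png')
"
```

```text
[ 0.48900406 -0.23691434  0.07840131] [-1.7360398   1.16594204  9.6860171 ] 0.048537585657495955
```

View pics/s2c.png

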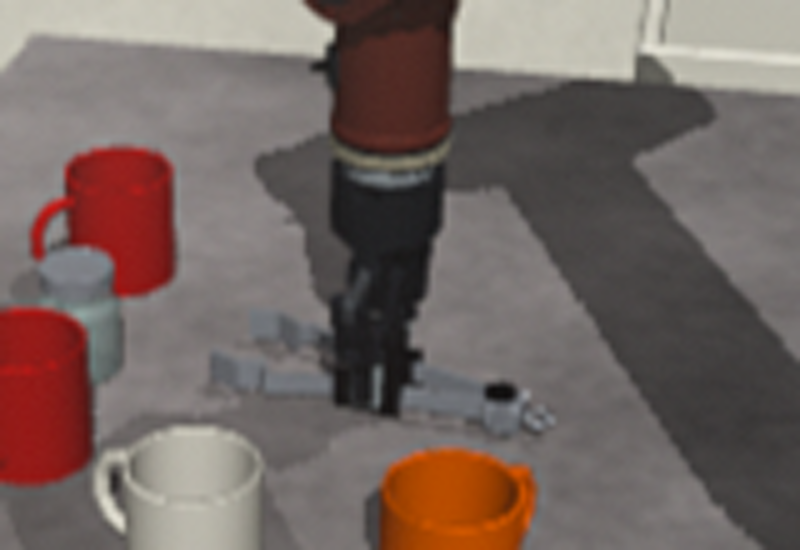

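The fingers straddle the plates at crop (375,385). Now I'll lift.

carry_out([
  [[-0.01,0,0],[0,0,0],0.048],
  [[-0.03,0,0],[0,0,0],0.048],
  [[-0.06,0,0],[0,0,0],0.048],
  [[-0.09,0,0],[0,0,0],0.048],
  [[-0.11,0,0],[0,0,0],0.048],
])

```text
time: 4.68
position: [0.4879, -0.2362, 0.188]
eef_rot: [-1.061, 1.297, 1.058]
wrist_force: [0.2, -0.2, -1.9]
opening: 0.048
```

carry_out([
  [[-0.04,0,0],[0,0,0],0.048],
  [[-0.06,0,0],[0,0,0],0.048],
  [[-0.06,0,0],[0,0,0],0.048],
  [[-0.06,0,0],[0,0,0],0.048],
])

```text
time: 5.18
position: [0.487, -0.2356, 0.2449]
eef_rot: [-1.059, 1.298, 1.061]
wrist_force: [0.2, 0.1, -1.7]
opening: 0.0479
```

```bash
python3 -c "
from h import *
s=monitor.state();print(s['position'],s['wrist_force'],s['opening'])
for n in('side','top'):cv2.imwrite(f'pics/{n}3.png',optics.grab_frame(n))
crop('pics/side3.png',210,70,160,120,5,'pics/s3c.png')
crop('pics/top3.png',300,120,120,100,5,'pics/t3c.png')
"
```

```text
[ 0.48702343 -0.23556514  0.2448759 ] [ 0.20393332  0.10424945 -1.71184625] 0.04794953223201343
```

View pics/s3c.png

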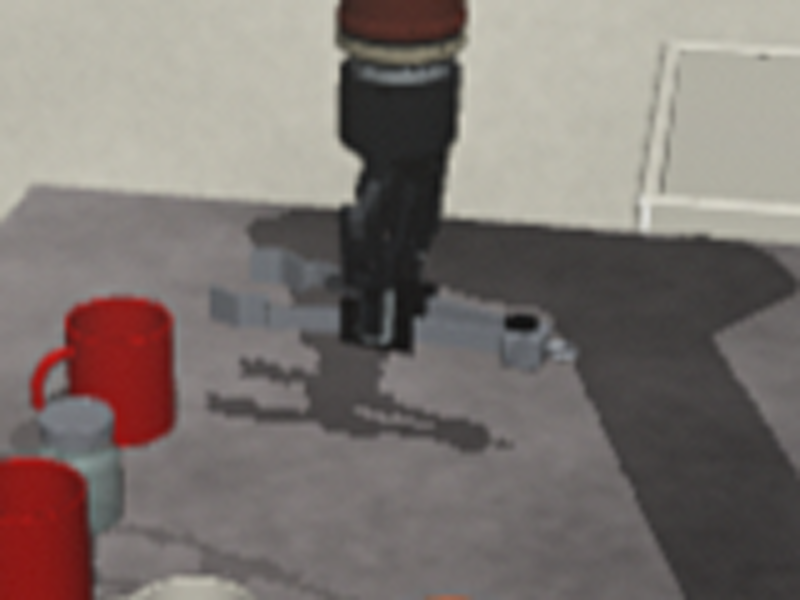

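View pics/t3c.png

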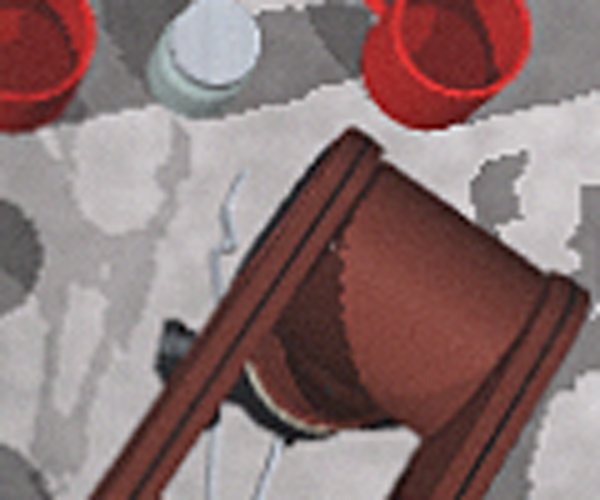

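The tongs are up and level, with the jaws at crop (240,290) and opening 0.048. Next I'll carry them at height toward the egg and turn them to yaw 0.

carry_out([
  [[0,0.004,0.02],[-2,0,0],0.048],
  [[0,0.014,0.056],[-5,0,0],0.048],
  [[0,0.024,0.096],[-8,0,0],0.048],
  [[0,0.035,0.14],[-10,0,0],0.048],
  [[0,0.046,0.184],[-11.5,0,0],0.048],
])

```text
time: 5.9
position: [0.4784, -0.0441, 0.2452]
eef_rot: [-1.209, 1.209, 1.212]
wrist_force: [0.7, 0.2, -2.0]
opening: 0.0482
```

carry_out([
  [[0,0.004,0.045],[0,0,0],0.048],
  [[0,0.008,0.09],[0,0,0],0.048],
  [[0,0.01,0.135],[0,0,0],0.048],
  [[0,0.012,0.18],[0,0,0],0.048],
  [[0,0.014,0.22],[0,0,0],0.048],
])

```text
time: 6.52
position: [0.464, 0.1759, 0.2452]
eef_rot: [-1.21, 1.209, 1.211]
wrist_force: [1.0, -0.0, -1.1]
opening: 0.0482
```

```bash
python3 -c "
from h import *
s=monitor.state();print(s['position'],s['wrist_force'],s['opening'])
delta([.4645,.2585,.245],0)
"
```

```text
[0.46401697 0.17585402 0.2452354 ] [ 1.02073475e+00 -4.82452260e-05 -1.06715657e+00] 0.04822417549668908
R0 cols [[-0.001, -1.0, -0.002], [0.0, -0.002, 1.0], [-1.0, 0.001, 0.0]]
shift [ 0.0002 -0.0006  0.0826] turn [ 0.09  0.01 -0.07]
```

carry_out([
  [[0,0,0.04],[0,0,0],0.048],
  [[0,0,0.07],[0,0,0],0.048],
  [[0,0,0.083],[0,0,0],0.048],
  [[0,0,0.083],[0,0,0],0.048],
  [[0,0,0.083],[0,0,0],0.048],
])

```text
time: 7.15
position: [0.4652, 0.2558, 0.2456]
eef_rot: [-1.209, 1.21, 1.209]
wrist_force: [0.2, -0.8, -1.0]
opening: 0.048
```

```bash
python3 -c "
from h import *
s=monitor.state();print(s['position'],s['wrist_force'],s['opening'])
for n in('side','top'):cv2.imwrite(f'pics/{n}4.png',optics.grab_frame(n))
crop('pics/side4.png',190,160,130,130,5,'pics/s4c.png')
crop('pics/top4.png',130,120,120,110,6,'pics/t4c.png')
P=s['position'];J=P+[.095,0,-.0624]
for n in('top','side'):print(n,proj(n,[J,[.5595,.2587,.058]]).round(1))
"
```

```text
[0.46524341 0.25577252 0.24562709] [ 0.22758613 -0.77186672 -1.03002071] 0.04795354677622965
top [[168.8 166.7]
 [175.2 174.6]]
side [[220.3 219.1]
 [223.4 259.7]]
```

View pics/s4c.png

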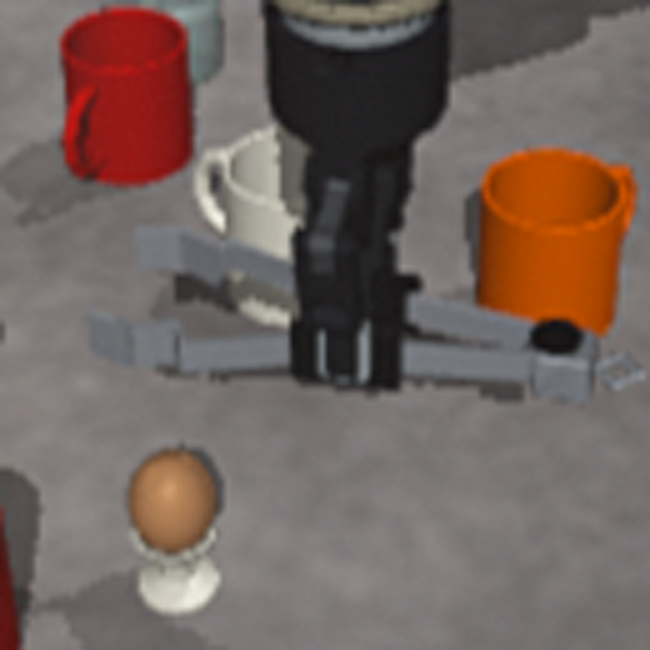

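View pics/t4c.png

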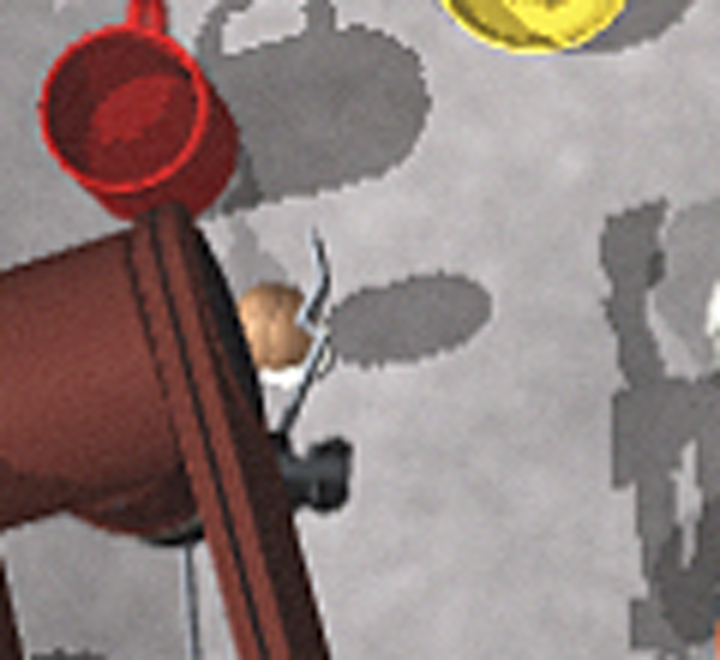

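```bash
python3 -c "
from h import *
P=np.array([.4652,.2558,.2456]);G=P+[0,0,-.0624]
F=frame(G,0)
top=F([[.095,-.037,.012],[.116,-.030,.012],[.074,-.030,.012]])
print('top crop',((proj('top',top)-[130,120]+.5)*6).round(0).tolist())
sd=F([[.116,.030,.012],[.116,.030,-.012],[.116,-.030,.012],[.074,-.03,.012],[.074,.030,.012],[-.085,0,.016]])
print('side crop',((proj('side',sd)-[190,160]+.5)*5).round(0).tolist())
"
```

```text
top crop [[313.0, 280.0], [300.0, 234.0], [295.0, 326.0]]
side crop [[87.0, 311.0], [92.0, 353.0], [129.0, 234.0], [215.0, 245.0], [177.0, 324.0], [545.0, 325.0]]
```

```bash
python3 -c "
from h import *
crop('pics/side4.png',203,200,60,45,13,'pics/s4z.png')
crop('pics/top4.png',165,150,40,45,13,'pics/t4z.png')"
```

```text
(no output)
```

View pics/s4z.png

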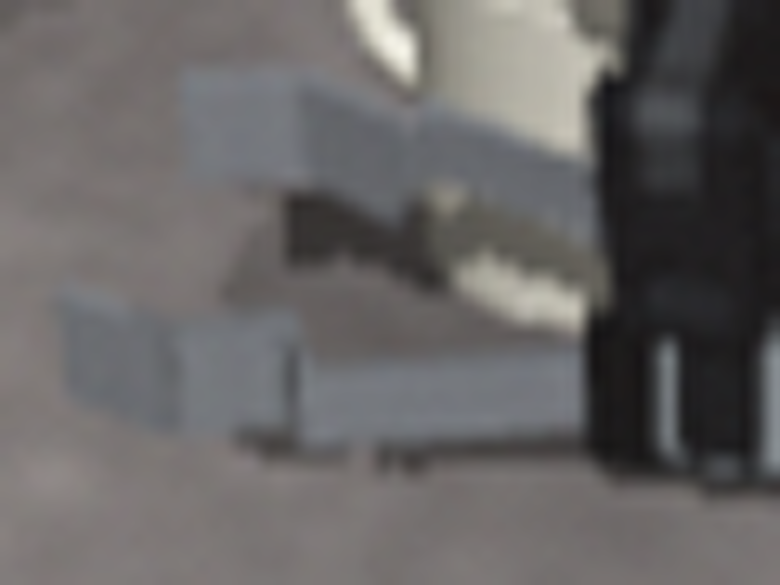

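View pics/t4z.png

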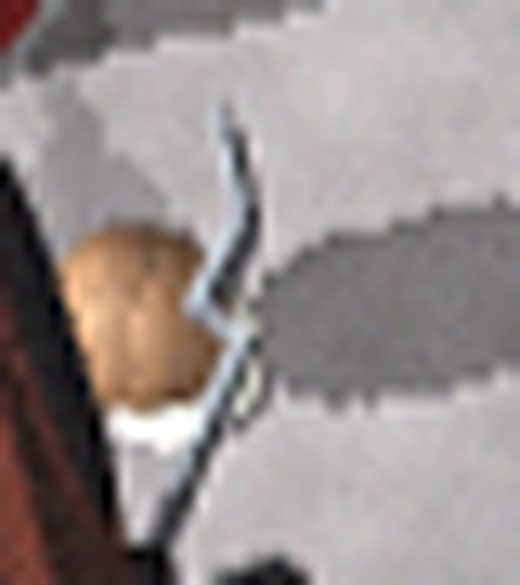

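```bash
python3 -c "
from h import *
S=lambda x,y:(203+x/13-.5,200+y/13-.5)
T=lambda x,y:(165+x/13-.5,150+y/13-.5)
for nm,a,b in(('Rf',(225,105),(183,72)),('Rk',(245,190),(300,70)),('Rr',(195,305),(405,105))):
    print(nm,tri(T(*a),S(*b)),plane('side',S(*b),.195),plane('top',T(*a),.195))
for nm,b in(('Lf',(60,290)),('Lk',(180,318)),('Lr',(295,315))): print(nm,plane('side',S(*b),.195))
for nm,b in(('Lf',(68,395)),('Lk',(180,430)),): print(nm+'low',plane('side',S(*b),.171))
"
```

```text
Rf (array([0.58219459, 0.21948993, 0.19460319]), np.float64(0.0035628759031415863)) [0.58009902 0.22016832 0.195     ] [0.58389587 0.21983884 0.195     ]
Rk (array([0.56301214, 0.21412677, 0.19459098]), np.float64(0.006450797164686696)) [0.55941696 0.21495163 0.195     ] [0.56616162 0.21474746 0.195     ]
Rr (array([0.53935517, 0.22314273, 0.19665606]), np.float64(0.004444190870285103)) [0.53772304 0.22116232 0.195     ] [0.54185035 0.22385142 0.195     ]
Lf [0.58083996 0.2856379  0.195     ]
Lk [0.55826877 0.28844379 0.195     ]
Lr [0.5393401  0.28338074 0.195     ]
Lflow [0.58167417 0.28501306 0.171     ]
Lklow [0.55957689 0.28974947 0.171     ]
```

The measured jaw midpoint is (0.560, 0.2520), 3.5 mm to the right of the TCP, which means about 2° of yaw. I'll correct it by turning.

carry_out([
  [[0,0.0005,0.003],[-2,0,0],0.048],
  [[0.03,0.0005,0.003],[-2,0,0],0.048],
  [[0.055,0.0005,0.003],[-2,0,0],0.048],
  [[0.055,0.0005,0.003],[-2,0,0],0.048],
  [[0.055,0.0005,0.003],[-2,0,0],0.048],
])

```text
time: 7.88
position: [0.4655, 0.2596, 0.1919]
eef_rot: [-1.235, 1.191, 1.234]
wrist_force: [0.6, 0.4, -0.7]
opening: 0.0481
```

```bash
python3 -c "
from h import *
s=monitor.state();print(s['position'],s['dq'].round(3),s['wrist_force'],s['opening'])
delta([.4645,.2588,.1215],np.radians(2))
for n in('side','top'):cv2.imwrite(f'pics/{n}5.png',optics.grab_frame(n))
crop('pics/side5.png',195,210,60,70,8,'pics/s5c.png')
crop('pics/top5.png',160,150,45,50,12,'pics/t5c.png')
"
```

```text
[0.46550643 0.25958685 0.19191279] [ 0.002 -0.013 -0.013 -0.001 -0.003  0.003] [ 0.5591512   0.4417276  -0.67659587] 0.0480617586621843
R0 cols [[0.001, -0.999, -0.035], [0.0, -0.035, 0.999], [-1.0, -0.001, 0.0]]
shift [ 0.0704  0.0011 -0.0008] turn [-0.02  0.02  0.07]
```

View pics/s5c.png

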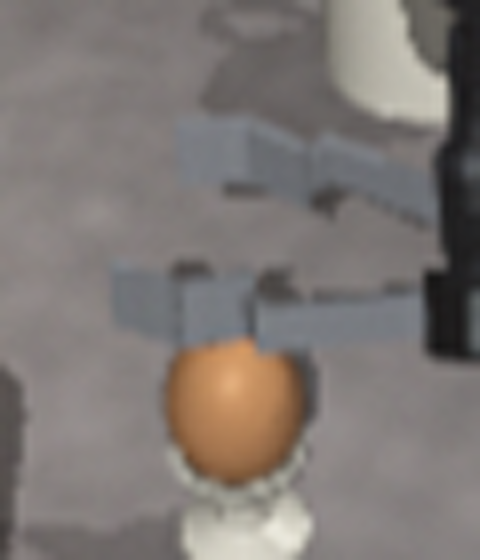

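View pics/t5c.png

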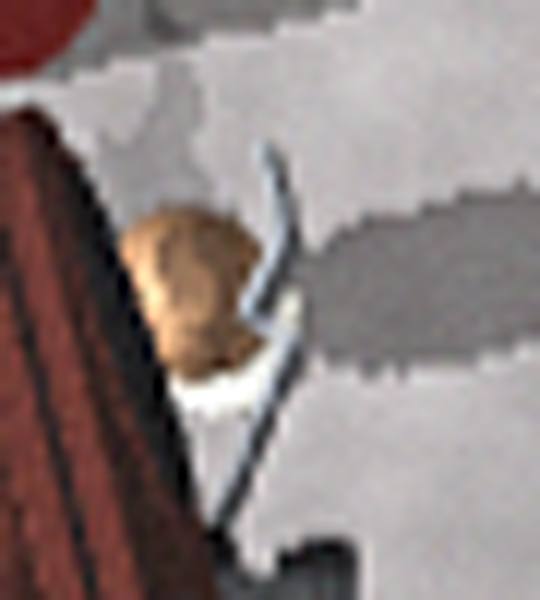

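```bash
python3 -c "
from h import *
S=lambda x,y:(195+x/8-.5,210+y/8-.5)
T=lambda x,y:(160+x/12-.5,150+y/12-.5)
for nm,a,b in(('Rf',(265,148),(180,122)),('Rk',(290,225),(250,122)),('Rr',(248,303),(312,147))):
    print(nm,tri(T(*a),S(*b)),plane('side',S(*b),.141),plane('top',T(*a),.141))
for nm,b in(('Lf',(115,263)),('Lk',(183,277)),('Lr',(250,275))): print(nm,plane('side',S(*b),.141))
F=frame([.4655,.2596,.129],np.radians(0))
print(((proj('side',F([[.116,.03,.012],[.116,-.03,.012]]))-[195,210]+.5)*8))
"
```

```text
Rf (array([0.58134772, 0.22813512, 0.14144836]), np.float64(0.0020958135540752633)) [0.58044572 0.22767127 0.141     ] [0.58247921 0.2284414  0.141     ]
Rk (array([0.56247022, 0.22138791, 0.13972107]), np.float64(0.004419258503946795)) [0.55962299 0.22301817 0.141     ] [0.56445319 0.22164405 0.141     ]
Rr (array([0.54202363, 0.22981917, 0.1406837 ]), np.float64(0.00772387312094165)) [0.5378878  0.23039504 0.141     ] [0.54583341 0.23049852 0.141     ]
Lf [0.57865489 0.29313421 0.141     ]
Lk [0.55770591 0.29455366 0.141     ]
Lr [0.53927141 0.28953138 0.141     ]
[[109.65917747 253.56627544]
 [174.71851927 125.42527082]]
```

The jaw midpoint is now (0.560, 0.2597) and the egg is at (0.5595, 0.2588). The jaws straddle the egg, so I'll descend.

carry_out([
  [[0.02,0.0005,-0.001],[0,0,0],0.048],
  [[0.04,0.0005,-0.001],[0,0,0],0.048],
  [[0.055,0.0005,-0.001],[0,0,0],0.048],
  [[0.066,0.0005,-0.001],[0,0,0],0.048],
  [[0.07,0.0005,-0.001],[0,0,0],0.048],
])

```text
time: 8.6
position: [0.4644, 0.2585, 0.1205]
eef_rot: [-1.234, 1.193, 1.235]
wrist_force: [0.1, 0.2, -2.1]
opening: 0.0481
```

```bash
python3 -c "
from h import *
s=monitor.state();print(s['position'],s['dq'].round(3),s['wrist_force'],s['opening'])
delta([.4645,.2588,.1215],np.radians(2))
for n in('side','top'):cv2.imwrite(f'pics/{n}6.png',optics.grab_frame(n))
crop('pics/side6.png',195,225,60,65,8,'pics/s6c.png')
crop('pics/top6.png',160,150,45,50,12,'pics/t6c.png')
"
```

```text
[0.46435302 0.2584793  0.12046414] [-0.     0.04   0.004 -0.001 -0.06   0.   ] [ 0.14668531  0.19538832 -2.1194498 ] 0.04805776129968659
R0 cols [[-0.001, -0.999, -0.035], [-0.0, -0.035, 0.999], [-1.0, 0.001, -0.0]]
shift [-0.001  -0.0002  0.0003] turn [-0.02 -0.01 -0.03]
```

View pics/s6c.png

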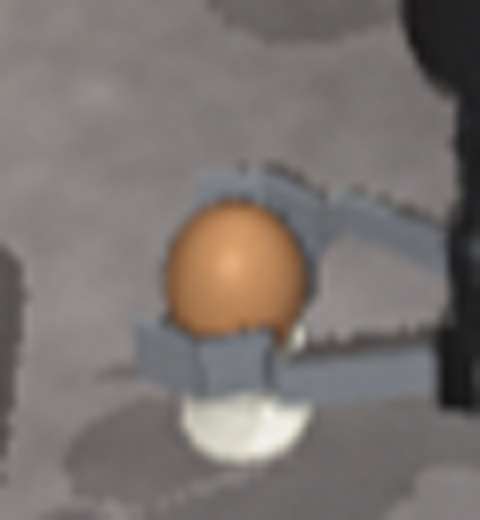

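View pics/t6c.png

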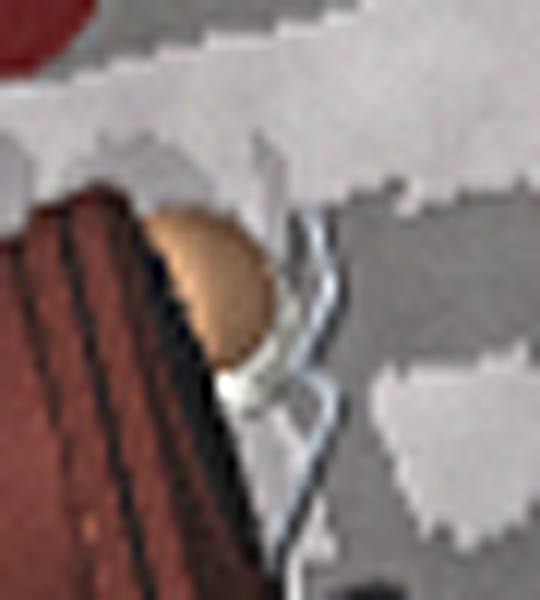

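The side crop shows the egg between both jaws, with their lower edge just above the cup's rim. I'll close gently and rise 3 mm, because the pads swing forward as they close.

carry_out([
  [[-0.002,0,0],[0,0,0],0.046],
  [[-0.002,0,0],[0,0,0],0.043],
  [[-0.003,0,0],[0,0,0],0.04],
  [[-0.003,0,0],[0,0,0],0.038],
  [[-0.003,0,0],[0,0,0],0.036],
], squeeze=35)

```text
time: 9.32
position: [0.4645, 0.2585, 0.124]
eef_rot: [-1.235, 1.193, 1.234]
wrist_force: [-0.9, 0.7, -0.2]
opening: 0.0368
```

carry_out([
  [[0,0,0],[0,0,0],0.034],
  [[0,0,0],[0,0,0],0.032],
  [[0,0,0],[0,0,0],0.03],
  [[0,0,0],[0,0,0],0.03],
])

```text
time: 9.82
position: [0.4645, 0.2585, 0.1239]
eef_rot: [-1.235, 1.193, 1.234]
wrist_force: [-0.1, -0.3, -0.2]
opening: 0.0352
```

```bash
python3 -c "
from h import *
s=monitor.state();print(s['position'],s['dq'].round(3),s['wrist_force'],s['wrist_torque'],s['opening'])
for n in('side','top'):cv2.imwrite(f'pics/{n}7.png',optics.grab_frame(n))
crop('pics/side7.png',195,225,60,65,8,'pics/s7c.png')
crop('pics/top7.png',160,150,45,50,12,'pics/t7c.png')
"
```

```text
[0.46448495 0.25849326 0.12393937] [-0.    -0.001  0.     0.     0.    -0.001] [-0.05690659 -0.31905524 -0.18296583] [-0.05342841 -0.07728787 -0.05651429] 0.035183348302954096
```

View pics/s7c.png

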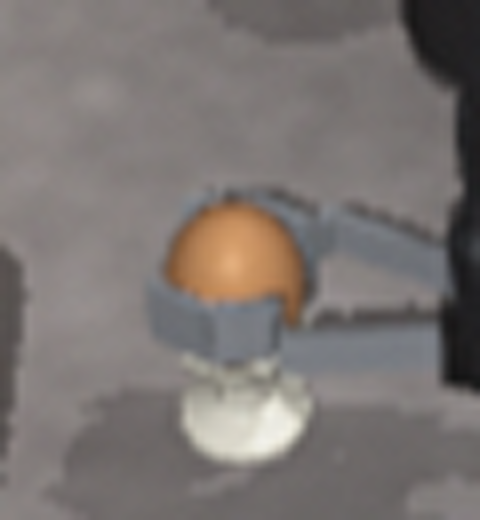

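View pics/t7c.png

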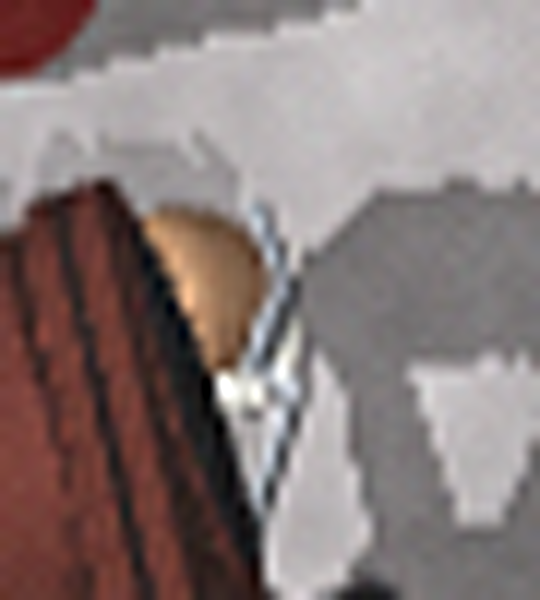

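The opening stopped at 35.2 mm with 30 mm commanded, and the crop shows both jaws on the egg. Now I'll lift slowly.

carry_out([
  [[-0.003,0,0],[0,0,0],0.03],
  [[-0.01,0,0],[0,0,0],0.03],
  [[-0.02,0,0],[0,0,0],0.03],
  [[-0.035,0,0],[0,0,0],0.03],
  [[-0.05,0,0],[0,0,0],0.03],
])

```text
time: 10.55
position: [0.4646, 0.2586, 0.1753]
eef_rot: [-1.235, 1.192, 1.234]
wrist_force: [0.2, -0.0, -2.5]
opening: 0.0348
```

```bash
python3 -c "
from h import *
s=monitor.state();print(s['position'],s['dq'].round(3),s['wrist_force'],s['opening'])
for n in('side',):cv2.imwrite(f'pics/{n}8.png',optics.grab_frame(n))
crop('pics/side8.png',185,180,120,115,5,'pics/s8c.png')
"
```

```text
[0.46464814 0.25861032 0.17533807] [ 0.001 -0.172 -0.067 -0.     0.236  0.   ] [ 0.22426996 -0.01179393 -2.50686393] 0.03480784513798979
```

View pics/s8c.png

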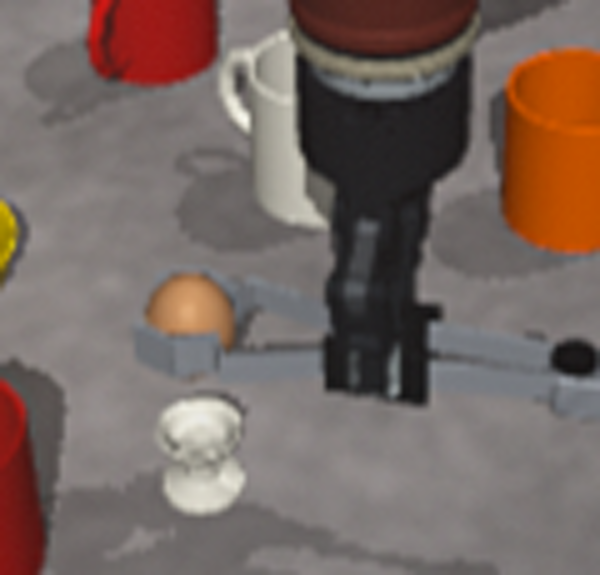

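The egg is clear of the cup, which still stands at crop (200,455). I'll rise further and then carry it over the mug.

carry_out([
  [[-0.015,0,0],[0,0,0],0.03],
  [[-0.035,0,0],[0,0,0],0.03],
  [[-0.055,0,0],[0,0,0],0.03],
  [[-0.066,0,0],[0,0,0],0.03],
  [[-0.066,0,0],[0,0,0],0.03],
])

```text
time: 11.22
position: [0.4649, 0.2587, 0.2409]
eef_rot: [-1.235, 1.191, 1.234]
wrist_force: [-0.6, -0.0, -1.7]
opening: 0.035
```

carry_out([
  [[0,0,-0.008],[0,0,0],0.03],
  [[0,0.001,-0.024],[0,0,0],0.03],
  [[0,0.001,-0.046],[0,0,0],0.03],
  [[0,0.002,-0.07],[0,0,0],0.03],
  [[0,0.002,-0.094],[0,0,0],0.03],
])

```text
time: 11.85
position: [0.4651, 0.1627, 0.2391]
eef_rot: [-1.234, 1.194, 1.235]
wrist_force: [0.1, -0.6, -1.6]
opening: 0.0352
```

carry_out([
  [[0,0,-0.024],[0,0,0],0.03],
  [[0,0.001,-0.048],[0,0,0],0.03],
  [[0,0.001,-0.072],[0,0,0],0.03],
  [[0,0.002,-0.094],[0,0,0],0.03],
  [[0,0.002,-0.114],[0,0,0],0.03],
])

```text
time: 12.48
position: [0.4668, 0.0488, 0.2392]
eef_rot: [-1.233, 1.194, 1.235]
wrist_force: [0.6, 0.7, -1.9]
opening: 0.035
```

carry_out([
  [[0,0,-0.016],[0,0,0],0.03],
  [[0,0.001,-0.028],[0,0,0],0.03],
  [[0,0.001,-0.038],[0,0,0],0.03],
  [[0,0.001,-0.045],[0,0,0],0.03],
  [[0,0.001,-0.048],[0,0,0],0.03],
])

```text
time: 13.1
position: [0.4683, 0.0023, 0.2399]
eef_rot: [-1.234, 1.193, 1.235]
wrist_force: [0.5, -0.6, -1.8]
opening: 0.0351
```

```bash
python3 -c "
from h import *
s=monitor.state();print(s['position'],s['dq'].round(3),s['wrist_force'],s['opening'])
for n in('side','top'):cv2.imwrite(f'pics/{n}9.png',optics.grab_frame(n))
crop('pics/side9.png',200,130,140,140,4,'pics/s9c.png')
crop('pics/top9.png',160,110,150,120,5,'pics/t9c.png')
"
```

```text
[0.46831922 0.00228591 0.23990627] [-0.043  0.001 -0.001  0.003  0.002 -0.048] [ 0.50253681 -0.55893167 -1.78857913] 0.03513994569788331
```

View pics/s9c.png

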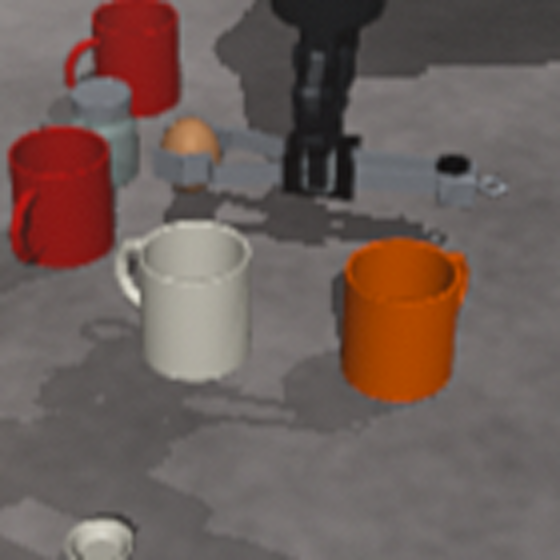

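View pics/t9c.png

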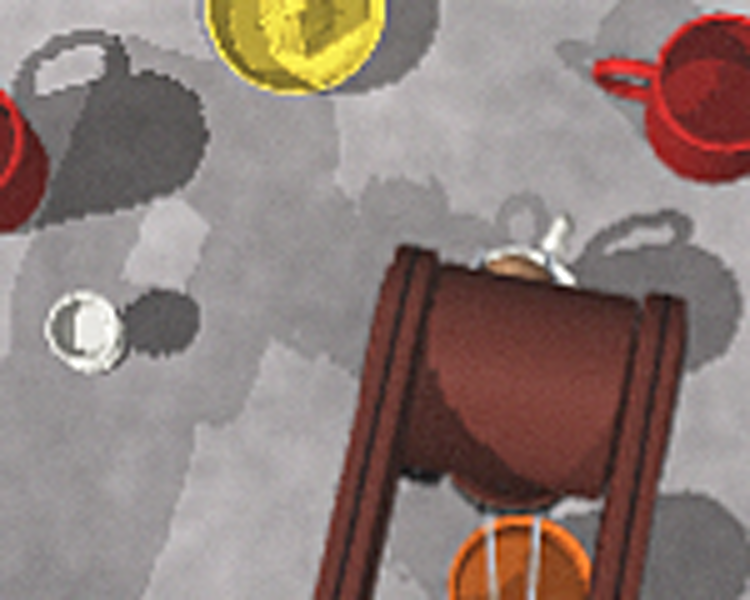

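Run:
```python
from h import *
im=cv2.imread('pics/side9.png')[150:185,232:262];h=cv2.cvtColor(im,cv2.COLOR_BGR2HSV)
m=(h[...,1]>90)&(h[...,0]<20); ys,xs=np.nonzero(m); print(xs.min()+232,xs.max()+232,ys.min()+150,ys.max()+150)
u=(xs.min()+xs.max())/2+232
for z in(.17,.18,.19):print(z,plane('side',(u,130+155/4),z))
e=[.5633,.0055,.177]; print(proj('side',[e]),proj('top',[np.array(e)+[.022,0,0]]), (np.array([520,262])/5+[160,110]))
# mug recheck, side rim
print(proj('side',[[.5637,.0028,.09]]), np.array([195,250])/4+[200,130])
s=monitor.state();print(s['dq'].round(4))
```

```text
232 254 150 177
0.17 [0.57388257 0.0028089  0.17      ]
0.18 [0.56923524 0.01913131 0.18      ]
0.19 [0.5645879  0.03545371 0.19      ]
[[246.29048064 167.49525593]] [[261.54776988 160.55519328]] [264.  162.4]
[[247.11100846 192.37589088]] [248.75 192.5 ]
[ 0.0084 -0.0006  0.002   0.0028  0.0002  0.0075]
```

The egg's pixel is (247.5,168), against (246.3,167.5) predicted for a point on the mug's axis at z 0.177. Now I'll settle, check for slip and hand in.

carry_out([
  [[0,0,0],[0,0,0],0.03],
  [[0,0,0],[0,0,0],0.03],
  [[0,0,0],[0,0,0],0.03],
  [[0,0,0],[0,0,0],0.03],
  [[0,0,0],[0,0,0],0.03],
])

```text
time: 13.82
position: [0.4683, 0.0025, 0.2399]
eef_rot: [-1.235, 1.193, 1.235]
wrist_force: [0.0, 0.1, -1.9]
opening: 0.0351
```

Run:
```python
from h import *
a=cv2.imread('pics/side9.png'); b=optics.grab_frame('side'); cv2.imwrite('pics/side10.png',b)
s=monitor.state();print(s['time'],s['position'],abs(s['dq']).max(),s['wrist_force'],s['opening'])
h=[]
for im in(a,b):
    c=cv2.cvtColor(im[155:182,238:258],cv2.COLOR_BGR2HSV); m=(c[...,1]>90)&(c[...,0]>5)&(c[...,0]<20); ys,xs=np.nonzero(m); print(xs.mean()+238,ys.mean()+155,m.sum())
crop('pics/side10.png',200,130,140,140,4,'pics/s10c.png')
```

```text
13.875 [0.4682686  0.00250742 0.2398911 ] 0.0012591580587393472 [-0.22115805  0.31117322 -2.14188088] 0.03501847927471297
247.5392156862745 164.52941176470588 102
247.52 164.46 100
```

View pics/s10c.png

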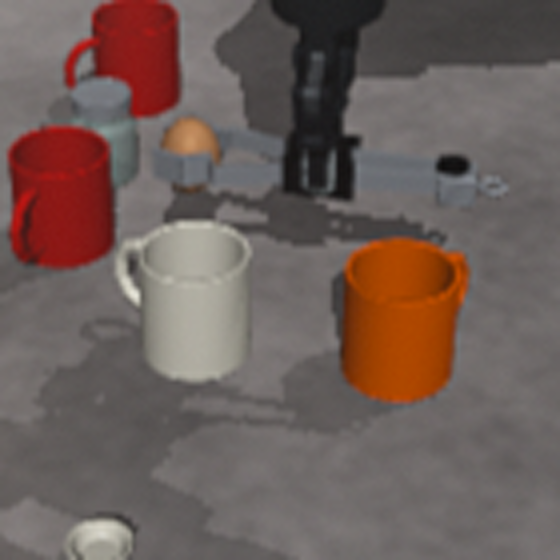

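The picture shows the egg still in the tongs at crop (190,155), directly above the white mug. It moved less than 0.1 px between frames.

```bash
python3 -c "
from station import r
print(r.close_job())"
```

```text
the job is handed in; nothing more can be done
None
```

I picked up the tongs, closed them on the egg, lifted it out of the cup and handed in the job with the egg held above the white mug. That took about 14 s; no verdict was reported.

**Last checks:**
- **Position:** the egg's centre is about 0.177 m high, roughly 87 mm above the mug's rim. It looks within a few mm of the mug's axis.
- **Stillness:** the egg shifted less than 0.1 px between the last two side pictures.
- **Grip:** the fingers stopped at 35 mm against 30 mm commanded. The wrist carried about 1.9 N, matching the tongs plus the egg.
- **Surroundings:** the egg cup, the mug and the squeezer looked undisturbed. I did not re-measure the jar or the pepper mill.

**What disagreed or failed:**
- The tongs sat about 2° off in the grip, with the jaws about 3.5 mm to one side. I corrected this before going down over the egg.
- In the last top picture the arm hid most of the egg, so its final position rests mainly on the side view. An automatic colour measurement there failed because it picked up nearby red, so I read the egg's centre by eye.

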